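# Hold the scrap bin open by its lever, then ease the lid shut

### The job

The cook has scraps to throw away: with the fingertips press down the lever of the green-lidded bin until its lid stands fully open, and keep it fully open for about three seconds. Then ease the lever back up slowly, so that the lid comes down fully shut without dropping or slamming, and move clear. Do not touch the lids themselves, do not open the blue bin, and leave everything else standing where it is; nothing is to be picked up.

Things in the scene. Friction and masses are not known exactly. Their poses are not given: they have to be found in the camera images.
- green_bin: the food-scrap bin: fixed steel box, 160 deep x 200 wide x 180 mm tall, with a green lid on top (170 x 206 mm, top 195 mm up when shut), hinged on its far rim; fully open, its edge is about 340 mm up, away from the lever. Origin: centre of its underside; its own -x is the front, where the lever sticks out (yaw within 0.25 rad of facing the robot side).
- green_pad (a point): centre of the top face of the green press pad (46 mm along the lever x 52 mm wide x 14 mm thick) at the end of the green-lidded bin's lever; moves with it. At rest the lever slopes up by 0.23 rad and this point is about 119 mm above the table; pressed to its stop it slopes down by 0.23 rad and the point is about 52 mm lower, shifting less than 8 mm sideways. Nothing stands under the pad.
- green_pivot (a point): the lever's pivot, on its level hinge axis (along the bin's y), 88 mm ahead of the bin's origin and 85 mm above the table; the pad's centre is 115 mm from it.
- green_lid (a joint): angle of the green lid (rad): 0 shut, 1.15 fully open (lever at its stop). Linked to the lever: 2.5 rad of lid per rad of lever, about 0.022 rad per mm of pad travel. Holding it open takes about 3 to 8 N down on the pad. Its weight shuts it and lifts the lever as soon as the pad is let go; it then slams. Closed evenly over two seconds it is gentle; over 1.6 rad/s it slams.
- blue_bin: the other bin, not to be opened: fixed steel box, 160 deep x 200 wide x 180 mm tall, with a blue lid on top (170 x 206 mm, top 195 mm up when shut), hinged on its far rim; fully open, its edge is about 340 mm up, away from the lever. Origin: centre of its underside; its own -x is the front, where the lever sticks out (yaw within 0.25 rad of facing the robot side).
- blue_pad (a point): centre of the top face of the blue press pad (46 mm along the lever x 52 mm wide x 14 mm thick) at the end of the blue-lidded bin's lever; moves with it. At rest the lever slopes up by 0.23 rad and this point is about 119 mm above the table; pressed to its stop it slopes down by 0.23 rad and the point is about 52 mm lower, shifting less than 8 mm sideways. Nothing stands under the pad.
- blue_pivot (a point): the lever's pivot, on its level hinge axis (along the bin's y), 88 mm ahead of the bin's origin and 85 mm above the table; the pad's centre is 115 mm from it.
- blue_lid (a joint): angle of the blue lid (rad): 0 shut, 1.15 fully open (lever at its stop). Linked to the lever: 2.5 rad of lid per rad of lever, about 0.022 rad per mm of pad travel. Holding it open takes about 3 to 8 N down on the pad. Its weight shuts it and lifts the lever as soon as the pad is let go; it then slams. Closed evenly over two seconds it is gentle; over 1.6 rad/s it slams.
- ramekin: white ceramic cup, 64 mm across, 45 mm tall, standing beside the green bin's lever, loose bystander; origin at the centre of its underside
- spice_jar: amber jar with red cap, 48 mm across, 85 mm tall, standing beside the blue bin's lever, loose bystander; origin at the centre of its underside
- oil_bottle: green glass bottle, 66 mm across, 190 mm tall, loose bystander; origin at the centre of its underside
- bowl: red bowl, 150 mm across, 60 mm tall, loose bystander; origin at the centre of its underside
- spatula: spatula lying flat; origin near its middle
- tin: steel tin, 74 mm across, 110 mm tall, loose bystander; origin at the centre of its underside

How it is judged:
On the way, in this order (a step that is already met when the one before it is completed fails the run):
1. the green lid is held fully open (above 1.0 rad) for 2.5 s (value of joint green_lid above 1 rad), for 2.5 s.
2. the green lid is shut again (value of joint green_lid below 0.03 rad), for 0.2 s.
At the end, for the whole second after the job is handed in: both lids shut (within 0.03 rad) and at rest, every bystander within 30 mm of where it stood (value of joint each of green_lid, blue_lid below 0.03 rad and velocity of joint green_lid between -0.05 and 0.05 rad/s and not (distance of any of ramekin, spice_jar, oil_bottle, bowl, spatula, tin from where it was at the start of the episode above 0.03 m)); the robot touches nothing.
It fails at once if the green lid drops or slams: it closes faster than 1.6 rad/s (velocity of joint green_lid below -1.6 rad/s).
It fails at once if the blue lid is opened (more than 0.15 rad) (value of joint blue_lid above 0.15 rad).
It fails at once if the robot pushes on a lid (more than 1 N) (contact force between any of the fingers, the arm and green_lid above 1 N or contact force between any of the fingers, the arm and blue_lid above 1 N).
It fails at once if a bystander is moved more than 30 mm, lifted or knocked over (distance of any of ramekin, spice_jar, oil_bottle, bowl, spatula, tin from where it was at the start of the episode above 0.03 m or angle between any of ramekin, spice_jar, oil_bottle, bowl, spatula, tin's own z axis and vertical above 0.5 rad).
It also fails if it takes over 45 s, if anything falls off the work surface, if the arm or the gripper's body presses on something with over 40 N, if the wrist force passes 120 N, or if a joint passes its speed limit or range.

### The arm

A 7-joint arm with a two-finger parallel gripper is mounted at the origin on the work surface. World frame = base frame: x ahead of the robot, y to its left, z up, the work surface at z = 0. Lengths are in m, angles in rad, forces in N, time in s.
With the tool pointing down it reaches from about 0.4 to 0.85 m from the base axis. Payload 6.9 kg.
Tool frame: the origin (TCP) lies midway between the tips of the shut fingers; the grasp point (between the pads) lies behind it (ctrl.pinch_z is the z of the grasp point in the tool frame, in m); z points along the fingers, y is the line along which they close (so a half turn about z gives the same grasp; the last joint's range is limited). The gripper opens to 85 mm and grips with 20 to 120 N. Pads are 22 mm wide; open, the fingers measure 114 mm over their backs; the gripper's body (76 mm by 85 mm) begins 54 mm behind the grasp point. The pads swing forward as they close: fully open they stand 13 mm farther back than shut.
Start: joints at [1.238, 0.507, -0.238, 1.5, 0.126, 1.149, -0.155], TCP at [0.266, -0.566, 0.231] pointing down, gripper open.
Joint ranges: [-3.08, 3.08], [-0.24, 2.05], [-1.43, 1.35], [0, 2.5], [-1.52, 4.66], [0.17, 1.96], [-2.89, 2.89]. Speed limits (rad/s): [2.39, 2.39, 3.14, 3.14, 3.14, 3.14, 3.14].

### API

Orientations are given as a unit quaternion [w, x, y, z].
In Python, from station import ctrl, get_state, vision, ticket, models gives the robot as it stands. Calls block until the motion is done:
- ctrl.movep(position, orientation): joint-space move of the TCP to a pose.
- ctrl.movel(position, frame=None, max_speed=0.15): straight line of the TCP; frame=None keeps the orientation; max_speed is the mean speed in m/s.
- ctrl.set_joints(angles): joint-space move.
- ctrl.ungrasp() and ctrl.close_gripper(force=None): open the fingers fully, or close them until they stop; force is the grip in N (None keeps the last).
- ctrl.pause(seconds).
- ctrl.ik(position, orientation): joint angles nearest the present ones, or None.
- get_state(): the state.
- vision.grab_frame(name): name is "scene" or "top" or "wrist"; returns (picture, depth): 420x560x3 uint8, blue, green, red; 420x560 float32, m along the optical axis (not along the pixel's ray), 0 where there is no reading.
- vision.camera_info(name): a dict with "mtx" (3x3 intrinsics, pixels), "dist_coeffs" ([k1, k2, p1, p2, k3] as OpenCV has them; the pictures are not rectified), "R" (3x3) and "t" (3): a world point X has camera coordinates R X + t; the wrist camera has in their place "hand_eye" (4x4, takes a point from camera to tool coordinates, whose origin is the TCP and whose axes are the flange's). Camera axes: x right, y down, z forward; pixel columns grow to the right and rows downward; lengths in m; the calibration is good to about 2 mm. A picture is of the moment at which its call begins: read the wrist's pose just before it. camera_info takes no time and is no camera call.
A pose or a line that the arm cannot do raises ctrl.Unreachable and nothing moves.
- ticket.close_job(): hands the job in; it is judged then, once.
Trained networks look in the newest picture that a camera, given by its name, has taken for a name from the list of things; names that differ only in an ending like _2 or _b are one class to them, and where a whole thing is asked for, a point or a joint stands for the part that bears it (a point fixed in the world has none). Each returns a list of dicts, best first, with "p" (0 to 1); they miss things now and then, are a little off and sometimes report something else, mostly with a low value. They report only what shows in the picture. A call takes as long as a camera call.
- models.recognise(camera, target): "point" ([column, row] in pixels, amid what is visible of it).
- models.masks_of(camera, target): "mask" (420x560 bool, what is visible of it) and "point" ([column, row] in pixels, amid what is visible of it).
The state is a dict: "time": time; "qpos": joint angles; "qd": joint speeds; "tau": joint torques, N m; "tcp_pos": TCP position; "eef_rot": TCP orientation; "contact_force": force on the tool from outside, world axes, zero at the start; "wrist_torque": the same for the moment, N m; "width": finger opening in m; "gripper_force": force on a finger pad.
Only numpy, scipy, OpenCV 4.12 (cv2) and the standard library are available. Lean on these libraries where they do the work, as an engineer would, in place of code of your own. Each camera call takes 0.05 s, during which the arm holds its last target. There are 200 camera calls.

## Working session

There is one attempt and no reset: what is moved stays moved. The work goes in short steps, each a Python script; the robot and the scene stay as the last script left them, time stands still between calls to the robot, and variables do not carry over. Pictures are saved under pics/ and viewed, at most 10 in all, crops included, and the job is handed in when it is done.

```bash
mkdir -p pics; ls; cat > h.py <<'E'
import numpy as np, cv2
from station import ctrl, get_state, vision, ticket, models
def cloud(cam,depth,mask):
    ci=vision.camera_info(cam); r,c=np.nonzero(mask&(depth>0))
    K=np.array(ci["mtx"]);d=np.array(ci["dist_coeffs"])
    u=cv2.undistortPoints(np.stack([c,r],1).astype(float)[:,None],K,d)[:,0]
    z=depth[r,c]; P=np.c_[u*z[:,None],z]
    return (P-np.array(ci["t"]))@np.array(ci["R"])
E
python3 - <<'E'
from h import *
print(get_state())
print(ctrl.pinch_z)
ims=[]
for cam in("top","scene"):
    im,d=vision.grab_frame(cam)
    cv2.imwrite(f"pics/{cam}.png",im)
    np.save(f"{cam}_d.npy",d)
    for t in ("green_pad","blue_pad","green_bin","green_lid","blue_bin","ramekin","spice_jar","oil_bottle","tin","bowl"):
        for m in models.masks_of(cam,t)[:2]:
            P=cloud(cam,d,m["mask"])
            print(cam,t,round(m["p"],2),np.round(m["point"]),m["mask"].sum(),np.round(np.median(P,0),3) if len(P) else None, np.round(np.percentile(P,[3,97],axis=0),3).tolist() if len(P) else None)
E
```

```text
pics
{'time': 0.0, 'qpos': array([ 1.23749213,  0.50831461, -0.23750396,  1.50114528,  0.12567431,
        1.14888267, -0.15480789]), 'qd': array([-0.00123968, -0.00086736,  0.00082058,  0.0002585 , -0.00044678,
       -0.00032227, -0.00106814]), 'tau': array([ 5.26655549e-04, -6.20593286e+01, -2.18618363e+00, -2.49657369e+01,
        1.27930596e-02,  1.19463712e-02,  3.02310309e-05]), 'tcp_pos': array([ 0.2652485 , -0.56536531,  0.23043907]), 'eef_rot': array([-8.58963979e-04,  9.76029323e-01,  2.17637272e-01, -2.02655556e-04]), 'contact_force': array([-0.12826676,  0.10865139,  1.10632122]), 'wrist_torque': array([-0.04659979,  0.01478182, -0.03605058]), 'gripper_force': 0.0, 'width': 0.0854489943231931}
-0.0187
top green_pad 0.67 [231. 234.] 586 [0.514 0.148 0.115] [[0.477, 0.116, 0.086], [0.608, 0.17, 0.125]]
top blue_pad 0.89 [369. 241.] 669 [ 0.493 -0.21   0.114] [[0.457, -0.233, 0.084], [0.592, -0.185, 0.125]]
top green_bin 0.82 [222. 171.] 7399 [0.668 0.176 0.192] [[0.5, 0.085, 0.017], [0.778, 0.286, 0.199]]
top green_lid 0.84 [216. 162.] 5267 [0.684 0.184 0.194] [[0.602, 0.0
[... 1727 characters left out ...]
.677 -0.221  0.193] [[0.482, -0.313, 0.031], [0.759, -0.118, 0.199]]
scene spice_jar 0.75 [217. 292.] 212 [ 0.522 -0.335  0.083] [[0.496, -0.354, 0.017], [0.535, -0.315, 0.09]]
scene spice_jar 0.42 [225. 256.] 297 [ 0.49  -0.212  0.117] [[0.46, -0.234, 0.097], [0.554, -0.188, 0.125]]
scene oil_bottle 0.61 [361. 146.] 519 [0.664 0.418 0.114] [[0.634, 0.402, 0.004], [0.689, 0.448, 0.193]]
scene oil_bottle 0.39 [271. 278.] 4782 [ 0.676 -0.22   0.193] [[0.485, -0.313, 0.02], [0.759, -0.117, 0.199]]
scene tin 0.78 [225. 338.] 516 [ 0.649 -0.437  0.11 ] [[0.613, -0.467, 0.034], [0.677, -0.406, 0.115]]
scene bowl 0.89 [325. 121.] 886 [0.46  0.516 0.028] [[0.401, 0.428, 0.002], [0.53, 0.561, 0.063]]
```

```bash
python3 - <<'E'
from h import *
im,d=vision.grab_frame("top")
g=models.masks_of("top","green_pad")[0]["mask"]; l=models.masks_of("top","green_lid")[0]["mask"]
P=cloud("top",d,l); P=P[P[:,2]>.185]
print("lid",cv2.minAreaRect(P[:,:2].astype(np.float32)*1000))
P=cloud("top",d,g)
# along-lever histogram
for x in np.arange(.47,.62,.006):
    s=P[(P[:,0]>=x)&(P[:,0]<x+.006)]
    if len(s)>2: print(round(x,3),len(s),np.round([s[:,1].min(),np.median(s[:,1]),s[:,1].max(),np.median(s[:,2])],3))
cv2.imwrite("pics/c.png",cv2.resize(im[120:290,80:480],None,fx=2,fy=2))
E
```

```text
lid ((686.7008056640625, 184.12440490722656), (167.13250732421875, 203.57972717285156), 13.672415733337402)
0.47 13 [0.136 0.149 0.157 0.121]
0.476 48 [0.114 0.136 0.159 0.122]
0.482 52 [0.108 0.137 0.16  0.122]
0.488 44 [0.111 0.134 0.163 0.121]
0.494 50 [0.111 0.134 0.163 0.12 ]
0.5 55 [0.112 0.14  0.165 0.118]
0.506 42 [0.114 0.139 0.166 0.117]
0.512 36 [0.117 0.137 0.16  0.116]
0.518 31 [0.117 0.133 0.151 0.114]
0.524 21 [0.12  0.143 0.151 0.11 ]
0.53 16 [0.122 0.145 0.164 0.107]
0.536 14 [0.139 0.147 0.155 0.105]
0.542 11 [0.142 0.149 0.155 0.105]
0.548 12 [0.144 0.151 0.158 0.103]
0.554 15 [0.144 0.152 0.16  0.102]
0.56 13 [0.147 0.155 0.161 0.101]
0.566 13 [0.148 0.155 0.164 0.099]
0.572 13 [0.151 0.156 0.164 0.097]
0.578 13 [0.151 0.159 0.167 0.094]
0.584 16 [0.151 0.159 0.168 0.094]
0.59 12 [0.154 0.16  0.17  0.093]
0.596 12 [0.155 0.171 0.181 0.091]
0.602 32 [0.146 0.162 0.182 0.091]
0.608 25 [0.147 0.163 0.181 0.087]
0.614 11 [0.152 0.161 0.168 0.077]
```

View pics/c.png

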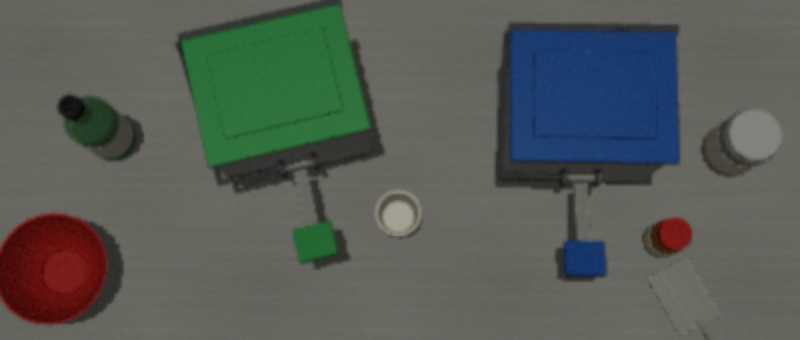

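View pics/scene.png

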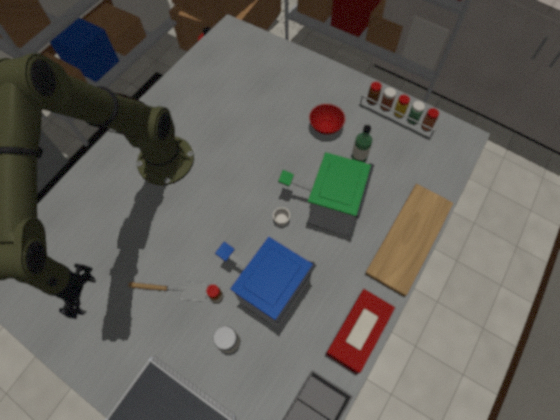

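```bash
cat >> h.py <<'E'
yaw=np.radians(13.7); dr=np.array([np.cos(yaw),np.sin(yaw)]); Q=[0,np.cos(yaw/2),np.sin(yaw/2),0]
piv=np.array([.496,.137])+.110*dr
def arc(s,dz=0):
    xy=piv-dr*(.115*np.cos(s)-.008*np.sin(s))
    return [*xy,.085+.115*np.sin(s)+.008*np.cos(s)+dz]
def st():
    s=get_state(); print(round(s["time"],2),np.round(s["tcp_pos"],4),np.round(s["contact_force"],1),s["width"].round(3),flush=True); return s
def lid():
    im,d=vision.grab_frame("scene"); return im,d
E
python3 - <<'E'
from h import *
ctrl.close_gripper(); s=get_state(); p=s["tcp_pos"]
ctrl.movel([p[0],p[1],.36]); st()
ctrl.movep([.45,.126,.36],Q); st()
ctrl.movel(arc(.23,.06)); st()
ctrl.movel(arc(.23,.012),max_speed=.08); st()
im,d=vision.grab_frame("top"); cv2.imwrite("pics/t2.png",cv2.resize(im[120:290,150:350],None,fx=3,fy=3))
E
```

```text
Traceback (most recent call last):
  File "h.py", line 15, in st
    s=get_state(); print(round(s["time"],2),np.round(s["tcp_pos"],4),np.round(s["contact_force"],1),s["width"].round(3),flush=True); return s
                                                                                                    ^^^^^^^^^^^^^^^^
AttributeError: 'float' object has no attribute 'round'
```

```bash
python3 - <<'E'
from h import *
im,d=vision.grab_frame("scene"); cv2.imwrite("pics/s2.png",cv2.resize(im[100:300,180:420],None,fx=3,fy=3))
E
```

```text
(no output)
```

View pics/s2.png

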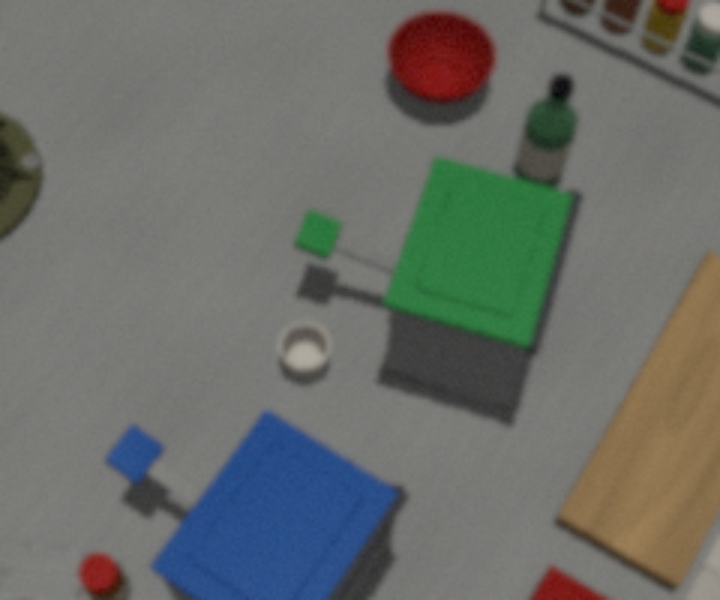

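The view shows the green pad, at crop (318,233), still untouched: the script stopped on a formatting bug. I'll fix that and continue.

```bash
sed -i 's/s\["width"\].round(3)/round(s["width"],3)/' h.py
python3 - <<'E'
from h import *
st()
ctrl.movep([.45,.126,.36],Q); st()
ctrl.movel(arc(.23,.06)); st()
ctrl.movel(arc(.23,.012),max_speed=.08); st()
im,d=vision.grab_frame("scene"); cv2.imwrite("pics/s3.png",cv2.resize(im[100:300,180:420],None,fx=3,fy=3))
E
```

```text
3.08 [ 0.2653 -0.5655  0.3589] [ 0.3 -0.4  0.1] -0.0
5.61 [0.4504 0.1252 0.3599] [ 0.1 -0.2  0.6] -0.0
7.01 [0.4961 0.1372 0.1798] [ 0.9 -0.1  0.7] -0.0
7.76 [0.496  0.1372 0.1312] [ 0.8 -0.1 -0. ] 0.0
```

View pics/s3.png

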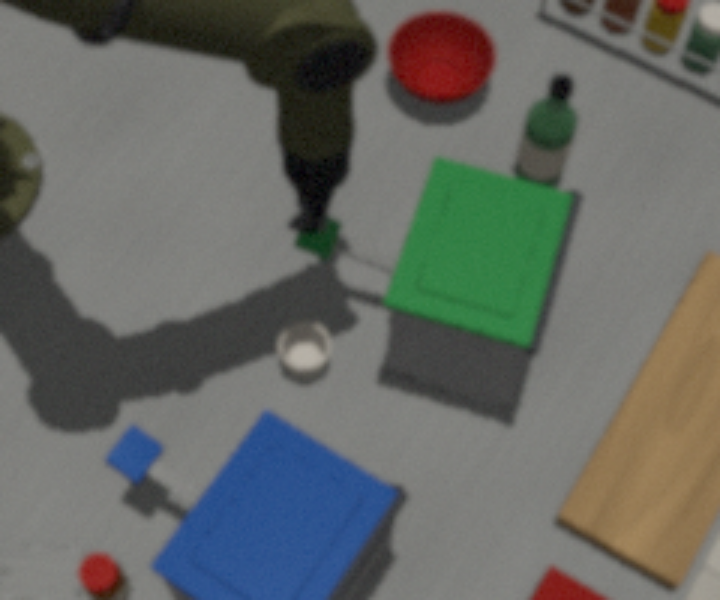

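The fingertips, at crop (312,225), are right above the green pad at (318,235), and nothing is near them. Now I'll press.

```bash
python3 - <<'E'
from h import *
for s in (.23,.1,-.05,-.17): ctrl.movel(arc(s),max_speed=.04); st()
dz=0; s=-.23; ctrl.movel(arc(s),max_speed=.03); a=st()
while a["contact_force"][2]<14 and dz>-.008:
    dz-=.002; ctrl.movel(arc(s,dz),max_speed=.02); a=st()
im,d=vision.grab_frame("scene"); cv2.imwrite("pics/s4.png",cv2.resize(im[100:300,180:420],None,fx=3,fy=3))
m=models.masks_of("scene","green_lid")[0]["mask"]
P=cloud("scene",d,m); print(np.percentile(P,[3,50,97],axis=0).round(3))
n=np.linalg.svd(P-P.mean(0),full_matrices=False)[2][2]; print("angle",np.arccos(abs(n[2])))
E
```

```text
8.26 [0.4959 0.1371 0.1192] [-1.3 -1.2  5.4] -0.0
8.78 [0.4928 0.1363 0.1048] [-0.1 -0.1  5.3] 0.0
9.37 [0.4912 0.1359 0.0875] [ 0.7 -0.5  3.9] -0.0
9.86 [0.4913 0.1358 0.0735] [1.3 0.2 2.4] -0.0
10.24 [0.4921 0.136  0.0675] [-3.8 -2.1 13.9] 0.0
10.49 [0.4922 0.1361 0.067 ] [-7.6 -4.6 34.7] -0.0
[[0.68  0.095 0.027]
 [0.739 0.186 0.283]
 [0.787 0.304 0.344]]
angle 1.379692245617536
```

View pics/s4.png

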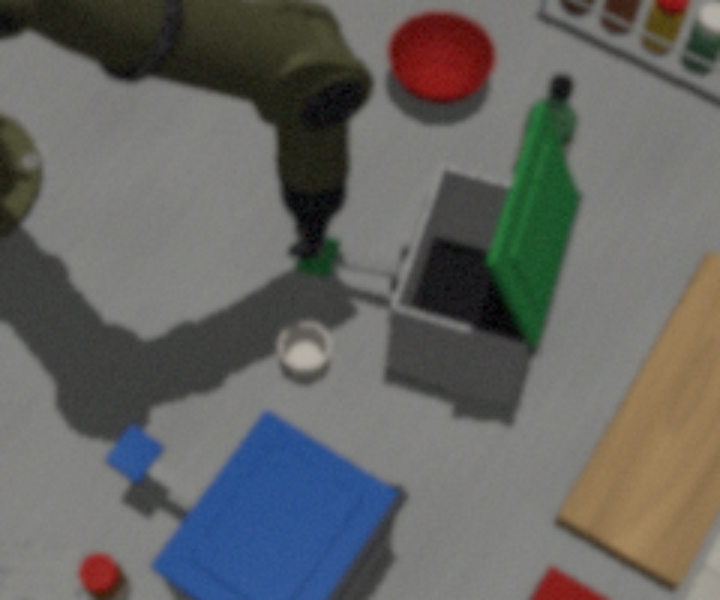

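The lid stands fully open, with its edge about 0.344 m up and the lever at its stop (force jumped to 35 N). Next: hold for three seconds, then ease up.

```bash
python3 - <<'E'
from h import *
ctrl.pause(3.0); st()
for s in (-.23,-.12,0,.12,.23): ctrl.movel(arc(s),max_speed=.015); st()
ctrl.movel(arc(.23,.012),max_speed=.015); st()
ctrl.pause(.4)
ctrl.movel(arc(.23,.15),max_speed=.1)
p=arc(.23,.2); ctrl.movel([p[0]-.05,p[1],p[2]]); st()
im,d=vision.grab_frame("scene"); cv2.imwrite("pics/s5.png",cv2.resize(im[100:300,180:420],None,fx=3,fy=3))
m=models.masks_of("scene","green_lid")[0]["mask"]
P=cloud("scene",d,m); print(np.percentile(P,[3,50,97],axis=0).round(3))
E
```

```text
13.59 [0.4922 0.1361 0.067 ] [-8.2 -4.4 34.3] -0.0
13.88 [0.4921 0.136  0.0675] [-2.7 -1.7 14.6] -0.0
14.87 [0.4909 0.1357 0.0791] [-1.2 -0.4  2.8] 0.0
15.94 [0.491  0.1357 0.0929] [-4.  -0.9  4.5] 0.0
17.02 [0.4932 0.1363 0.1071] [-2.2 -0.8  5. ] -0.0
18.01 [0.4962 0.1371 0.1195] [-3.1 -1.8  5.9] -0.001
18.96 [0.4958 0.1369 0.1309] [0.1 0.  0.2] 0.0
21.52 [0.4463 0.1364 0.3187] [-0.1 -0.2 -0.6] -0.0
[[0.605 0.081 0.188]
 [0.689 0.174 0.194]
 [0.771 0.277 0.2  ]]
```

View pics/s5.png

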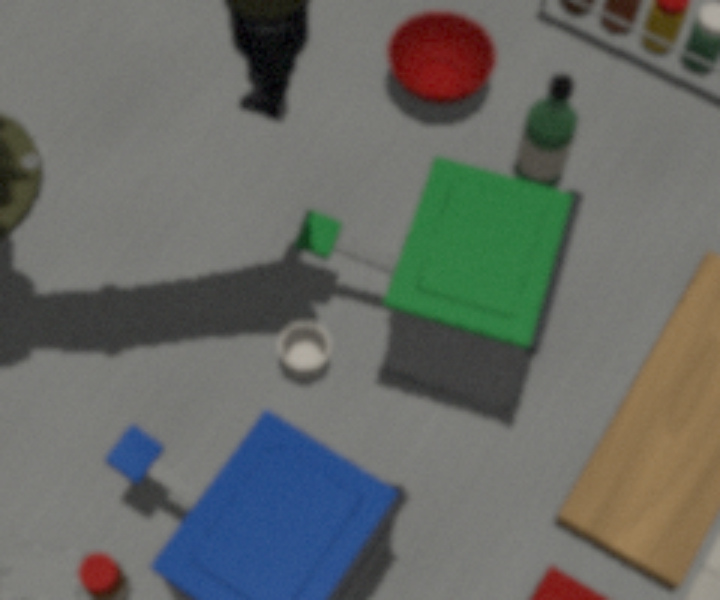

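The lid is shut (top at 0.194 m), the bystanders are where they were, and the gripper is clear.

```bash
python3 -c "
from h import *
print(ticket.close_job())"
```

```text
the job is handed in; nothing more can be done
None
```

I opened the green lid fully, held it about three seconds, then eased it shut over about four seconds; the last picture shows both lids shut, bystanders in view unmoved and the arm clear, and the job is handed in (no verdict was returned).

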